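# Close the dowelling jig's leaf and start its clamp screw by feel

### The arm

A 6-joint arm with a two-finger parallel gripper is mounted at the origin on the work surface. World frame = base frame: x ahead of the robot, y to its left, z up, the work surface at z = 0. Lengths are in m, angles in rad, forces in N, time in s.
With the tool pointing down it reaches from about 0.35 to 0.775 m from the base axis. Payload 5.5 kg.
Tool frame: the origin (TCP) lies on the centre line of the jaws, within the pads' length; the fingertips stand 19 mm ahead of it and the grasp point (between the pads) is the TCP; z points along the fingers, y is the line along which they close (so a half turn about z gives the same grasp; the last joint's range is limited). The gripper opens to 85 mm and grips with 20 to 120 N. Pads are 22 mm wide; open, the fingers measure 114 mm over their backs; the gripper's body (76 mm by 85 mm) begins 54 mm behind the grasp point. The pads swing forward as they close: fully open they stand 13 mm farther back than shut.
Start: joints at [-1.43, 0.313, 0.046, 1.304, 0, 1.431], TCP at [0.159, -0.553, 0.25] pointing down, gripper open.
Joint ranges: [-2.76, 2.76], [-0.86, 1.69], [-1.03, 1.26], [-2.2, 2.34], [-1.47, 1.5], [-3.14, 3.14]. Speed limits (rad/s): [2.57, 2.57, 3.14, 3.14, 3.14, 3.14].

### API

Orientations are given as a rotation vector (axis times angle).
In Python, from cell import arm, viewer gives the robot as it stands. The module is installed in compiled form; this text tells all that it offers.
- The arm moves only by the tool arm_command, never from a script. Its argument "deltas" is a list of rows, each a list of 7 numbers: the turn, a rotation vector about the tool's x, y, z in rad, then the shift along the tool's x, y, z in m, then the closure, from -1 (fully open) to 1 (shut). In form: [[wx, wy, wz, x, y, z, claw], ...]. A call has 1 to 12 rows; each row shifts and turns the commanded pose from where the row before left it, along the tool's axes as they then stand; what a row does not reach is not made up. A row lasts 1/8 s, in which the tool goes at most 62.5 mm and 10.7 degrees, less where a joint would pass 70% of its speed; a pose out of reach is approached as far as the arm can. A call is refused whole if a number of a shift passes 0.0625 or a number of a turn 0.188, either way. A call with a gripper value outside its range is refused whole. The fingers move at their own pace and stop on an object; "grip_force" is the grip in N (left out, the last holds). Time passes only in rows, so rows that do not move let the fingers close. It gives the time, the measured TCP pose, the force, the opening and the grip force at its end, in the units of the state.
- arm.sense(): the state, without advancing time (a new reading comes with each control period).
- viewer.capture(name): name is "side" or "top"; returns (picture, depth): 420x560x3 uint8, blue, green, red; 420x560 float32, m along the optical axis (not along the pixel's ray), 0 where there is no reading.
- viewer.camera_params(name): a dict with "mtx" (3x3 intrinsics, pixels), "rvec" (rotation vector, rad) and "tvec" (3), from world to camera coordinates, as OpenCV has them. Camera axes: x right, y down, z forward; pixel columns grow to the right and rows downward; lengths in m; the calibration is good to about 2 mm. A picture is of the moment at which its call begins. camera_params takes no time and is no camera call.
- arm.finish_job(): hands the job in; it is judged then, once.
The state is a dict: "t": time; "joint_positions": joint angles; "joint_vel": joint speeds; "joint_efforts": joint torques, N m; "position": TCP position; "tool_rot": TCP orientation; "contact_force": force on the tool from outside, world axes, zero at the start; "torque": the same for the moment, N m; "finger_gap": opening from 0.0 (shut) to 1.0 (fully open); "finger_force": force on a finger pad.
Only numpy, scipy, OpenCV 4.12 (cv2) and the standard library are available. Lean on these libraries where they do the work, as an engineer would, in place of code of your own. Each camera call takes 0.05 s, during which the arm holds its last target. There are 200 camera calls.

### The job

A rail is loaded in the dowelling jig: lower the hinged aluminium leaf until it lies fully down on its rest, then start the clamp screw with the orange T-grip as a joiner does, without forcing it: turn it gently backward (counterclockwise from above) in a hold loose enough to let it ride up and drop, until the thread drops in, then forward (clockwise) one full turn. Finish while holding the T-grip firmly between the fingers with the screw started just that one turn and the leaf still down; leave the rail in its place and everything else on the bench alone.

Things in the scene. Friction and masses are not known exactly. Their poses are not given: they have to be found in the camera images.
- jig: Dowel drilling jig screwed to the bench: plywood base 240 x 150 x 20 mm. Origin on the bench under its middle; x axis along the jig from the leaf's nose to the hinge, z up. A wooden rest block, 65.5 mm high, at x -122 to -98 mm carries the leaf's nose. The screw axis stands at x = -35 mm, y = 0.
- leaf_hinge (a point): On the hinge axis of the leaf, midway across it: jig x = +100 mm, y = 0, 36 mm above the bench. The axis runs along the jig's y.
- leaf_nose (a point): Point on the leaf's upper face, 5 mm in from its free end, midway across. With the leaf shut it lies 205 mm from the hinge towards jig -x and 76 mm above the bench.
- leaf (a joint): Angle of the leaf (rad): 0 shut, grows as the free end swings up and over towards jig +x, at most 1.5; starts at 0.7 to 1.2. Stiff hinge: it stays where left; 2 to 8 N near the nose moves it. Aluminium plate 210 x 90 x 10 mm, cranked: shut, its upper face is 76 mm above the bench, 40 mm above the hinge axis. Between the T-grip and the free end are 45 mm or more of bare plate.
- screw_grip (a point): Centre of the screw's orange T-grip, on the screw axis, 135 mm from the hinge along the leaf; 16 mm above the grip's underside. With the leaf shut it is 100 mm above the bench + screw_lift. The grip is a flat bar 56 long x 16 thick x 32 mm high; below it a 14 mm neck and a 26 mm wide guide sleeve, 8 mm high on the leaf.
- screw_turn (a joint): Turn of the clamp screw (rad), positive counterclockwise seen from above (backward, unscrewing), no stops. The bar's 56 mm length points along the leaf's width (jig y) at 0, the white dot at +y. Starts between -0.35 and 0.35. Turns easily (about 0.02 N m).
- screw_lift (a joint): Height of the screw in the leaf (m), 0 to 0.022; it slides by its own weight. 0: grip down on its sleeve (so while the leaf is up). Leaf shut: it rests on the bush's first thread at 0.016 to 0.018 and rises 1 mm per 60 deg backward to 0.018, then drops 6 mm to 0.012. The drop is unmarked, 0.4 to 1.8 rad back from the start. Forward, it sinks 6 mm a turn: 0.006 after one turn.
- clamp_screw: The captive clamp screw, 280 g: T-grip (white dot on top of one end), neck and threaded end in one piece. Origin on its axis 24 mm below screw_grip; z up the axis, y along the bar to the white dot. Fingers spread to 22 mm round the bar turn it yet let it rise and sink freely; spread beyond 62 mm they swing clear round it. Right-hand thread, 30 mm thick, 6 mm pitch.
- thread_bush: Brass threaded bush under the screw, fixed on the jig's base: 47 mm across, top 42 mm above the bench, 34 mm below the leaf's upper face. Origin under its centre.
- rail: Dark wooden rail 44 x 200 x 43.5 mm lying across the jig between two fences, under the leaf; origin under its centre.
- hammer: Joiner's hammer, 260 mm long, lying on the bench; bystander.
- square: Try square, dark wooden stock and steel blade, 166 x 120 mm, lying on the bench; bystander.
- spare_rail: Spare dark wooden rail 200 x 44 x 43.5 mm on the bench; bystander.
- smoothing_plane: Wooden smoothing plane 240 x 62 mm, 135 mm high, standing on the bench; bystander.
- marking_gauge: Wooden marking gauge with brass thumbscrew, beam 200 mm, 85 mm high; bystander.
- glue_bottle: Blue glue bottle, 64 mm across, 170 mm high; bystander.

How it is judged:
By the outcome, as a careful person would: the job done as asked, in the order asked, and still so for the second after the job is handed in, while the arm keeps its last pose, push and grip.
It also fails if it takes over 70 s, if anything falls off the work surface, if the arm or the gripper's body presses on something with over 40 N, if the wrist force passes 120 N, or if a joint passes its speed limit or range.

## Working session

There is one attempt and no reset: what is moved stays moved. The work goes in short steps, Python scripts to look and compute and a tool call to move; the robot and the scene stay as the last step left them, time stands still between calls to the robot, and variables do not carry over. Pictures are saved under pics/ and viewed, at most 12 in all, crops included, and the job is handed in when it is done.

Besides the shell and the picture viewer there is one more tool, called after "Call:" as a command line: name --pt "numbers of a row" for each row, then --argument value for the rest. arm_command: Moves the arm, as the interface text tells. Its arguments: {"type":"object","properties":{"deltas":{"type":"array","items":{"type":"array","items":{"type":"number"}}},"grip_force":{"type":"number"}},"required":["deltas"]}

```bash
mkdir -p pics
cat > h.py <<'E'
import numpy as np, cv2
from scipy.spatial.transform import Rotation as R
from cell import arm, viewer
def cloud(name):
    p,d=viewer.capture(name); c=viewer.camera_params(name)
    K=np.array(c["mtx"]);Rm=cv2.Rodrigues(np.array(c["rvec"],float))[0];t=np.array(c["tvec"],float).ravel()
    v,u=np.mgrid[:420,:560]
    P=np.stack([(u-K[0,2])/K[0,0]*d,(v-K[1,2])/K[1,1]*d,d],-1)
    W=(P-t)@Rm
    W[d==0]=np.nan
    return p,d,W
def say():
    s=arm.sense()
    for k in("t","joint_positions","position","tool_rot","contact_force","torque","finger_gap","finger_force"):print(k,np.round(s[k],4))
    print(np.round(R.from_rotvec(s["tool_rot"]).as_matrix(),3))
E
python3 - <<'E'
from h import *
say()
for n in("top","side"):
    p,d,W=cloud(n); cv2.imwrite(f"pics/{n}0.png",p); np.save(f"{n}0.npy",W)
    c=viewer.camera_params(n);Rm=cv2.Rodrigues(np.array(c["rvec"],float))[0];print(n,-Rm.T@np.array(c["tvec"]).ravel(),Rm[2])
    hsv=cv2.cvtColor(p,cv2.COLOR_BGR2HSV)
    m=cv2.inRange(hsv,(5,170,150),(18,255,255))
    nn,l,st,ce=cv2.connectedComponentsWithStats(m)
    for i in range(1,nn):
        if st[i,4]>30: print(st[i],ce[i],np.nanmean(W[l==i],0))
E
```

```text
t 0.0
joint_positions [-1.4296  0.314   0.045   1.3036 -0.      1.4312]
position [ 0.1593 -0.552   0.2494]
tool_rot [-3.1088 -0.4394  0.    ]
contact_force [ 0.0377  0.1723 -1.388 ]
torque [-0.045  -0.0077  0.0329]
finger_gap 1.0005
finger_force 0.0
[[ 0.961  0.277 -0.   ]
 [ 0.277 -0.961  0.002]
 [ 0.    -0.002 -1.   ]]
top [0.27574607 0.02533903 1.42013137] [ 0.16004554 -0.00178295 -0.98710802]
[121 239   8   8  56] [124.5        242.71428571] [0.38829688 0.51014337 0.16903804]
[ 49 322  37  37 542] [ 67.20295203 339.55535055] [0.10869364 0.64907363 0.21197438]
side [ 0.30722179 -0.79239255  0.80054142] [ 0.19020173  0.7486988  -0.63503812]
[204 105   9   8  40] [207.9   107.475] [0.38687954 0.51381426 0.16298304]
```

View pics/top0.png

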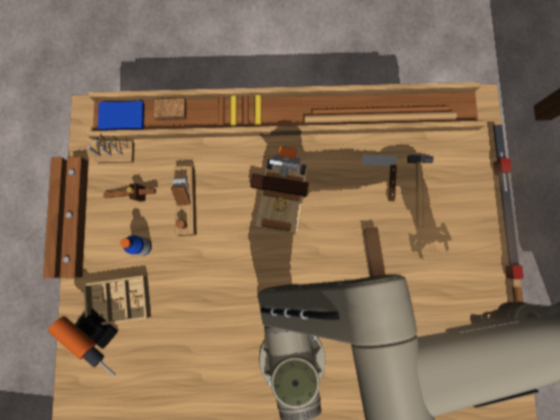

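View pics/side0.png

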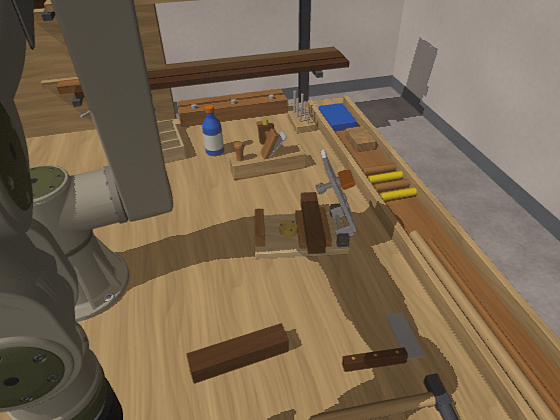

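Top view: the jig is at about (283,195), rest block (277,225), bush (280,205), rail (280,185), and the raised leaf with orange grip at about (287,153). The jig's +x runs roughly along world +x. Next I measure its pose.

Run:
```python
from h import *
W=np.load("top0.npy");p=cv2.imread("pics/top0.png")
print(W[225,277],W[205,281],W[185,280],W[165,287],W[153,287])
s=np.s_[125:245,235:325]
H=W[...,2]
r=W[s].reshape(-1,3)
# by height bands
def rect(lo,hi,box,name):
    m=((H>lo)&(H<hi)).astype(np.uint8); k=np.zeros_like(m);k[box]=1;m*=k
    n,l,st,ce=cv2.connectedComponentsWithStats(m)
    i=1+np.argmax(st[1:,4]);q=W[l==i]
    b=cv2.minAreaRect((q[:,:2]*1000).astype(np.float32));print(name,st[i],np.round(b[0],1),np.round(b[1],1),round(b[2],1),'z',np.median(q[:,2]))
rect(.055,.075,np.s_[215:240,250:310],"rest")
rect(.035,.05,np.s_[195:216,265:297],"bush")
rect(.05,.075,np.s_[170:200,240:320],"rail")
rect(.012,.028,np.s_[170:240,250:310],"base")
W2=np.load("side0.npy");p2=cv2.imread("pics/side0.png")
big=np.vstack([cv2.resize(p[125:245,225:335],None,fx=5,fy=5,interpolation=2)])
b2=cv2.resize(p2[130:270,240:370],None,fx=4.28,fy=4.28,interpolation=2)
h=min(len(big),len(b2));o=np.hstack([big[:h],b2[:h]]);o=cv2.resize(o,(800,int(h*800/o.shape[1])));cv2.imwrite("pics/crop.png",o)
```

```text
[0.44396121 0.03612373 0.06590836] [0.51995217 0.02064211 0.02178013] [0.58391192 0.02237116 0.05787666] [6.03262059e-01 8.48978365e-05 2.42409958e-01] [ 0.65552701 -0.00205848  0.19470101]
rest [262 218  30  12 211] [449.7  39.1] [99.3 24.4] 79.1 z 0.06506969873983129
bush [270 195  27  16 162] [526.2  13.4] [90.8 53.1] 88.6 z 0.04089354992659182
rail [250 173  59  22 762] [592.   25.4] [199.9  50.7] 79.3 z 0.06289041851480398
base [ 255  189   48   44 1029] [500.5  29.4] [150.  134.8] 79.1 z 0.0196787084273221
```

View pics/crop.png

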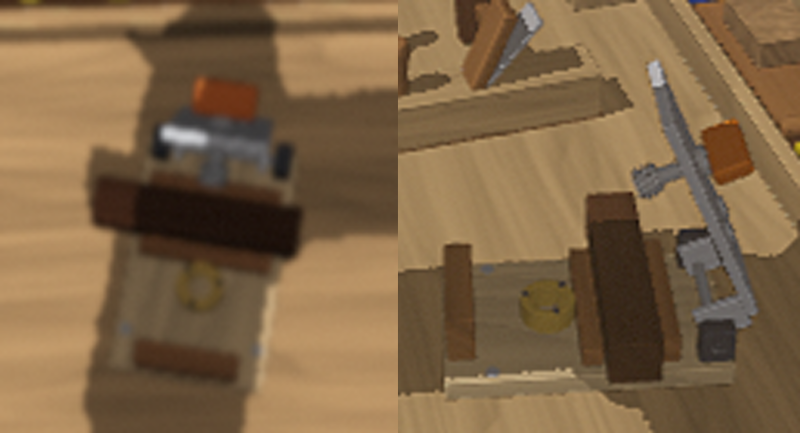

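The crop shows the leaf tipped up, its nose over the rail. From the rest, base and rail fits, jig x is about (0.982, -0.189) with the hinge near (0.653, 0.000), and the leaf is at about 1.13 rad. I'll raise the tool and bring it over the nose.

Call:
arm_command --pt "0 0 0 0 0 -0.06 1" --pt "0 0 0 0 0 -0.06 1" --pt "0 0 0 0 0 -0.03 1" --grip_force 30

```text
t: 0.48
position: [0.1594, -0.5527, 0.4035]
tool_rot: [3.107, 0.439, 0.0]
contact_force: [-0.0, 0.5, -0.4]
finger_gap: 0.379
finger_force: 0.0
```

Call:
arm_command --pt "0 0 0 0.05 -0.033 0 1" --pt "0 0 0 0.05 -0.033 0 1" --pt "0 0 0 0.05 -0.033 0 1" --pt "0 0 0 0.05 -0.033 0 1" --pt "0 0 0 0.05 -0.033 0 1" --pt "0 0 0 0.05 -0.033 0 1" --pt "0 0 0 0.05 -0.033 0 1" --pt "0 0 0 0.05 -0.033 0 1" --pt "0 0 0 0.05 -0.033 0 1" --pt "0 0 0 0.05 -0.033 0 1" --pt "0 0 0 0.05 -0.033 0 1" --pt "0 0 0 0.05 -0.033 0 1"

```text
t: 1.98
position: [0.627, -0.004, 0.3999]
tool_rot: [3.11, 0.44, -0.001]
contact_force: [1.2, -0.1, -0.0]
finger_gap: 0.001
finger_force: 0.0
```

Call:
arm_command --pt "0 0 -0.178 0 0 0 1" --pt "0 0 -0.178 0 0 0 1" --pt "0 0 -0.178 0 0 0 1" --pt "0 0 -0.178 0 0 0 1" --pt "0 0 -0.178 0 0 0 1" --pt "0 0 -0.178 0 0 0 1" --pt "0 0 -0.178 0 0 0 1" --pt "0 0 -0.178 0 0 0 1" --pt "0 0 -0.178 0 0 0 1" --pt "0 0 -0.178 0 0 0 1" --pt "0 0 -0.178 0 0 0 1" --pt "0 0 -0.178 0 0 0 1"

```text
t: 3.48
position: [0.626, -0.0057, 0.3997]
tool_rot: [-1.105, -2.94, 0.001]
contact_force: [0.4, 0.2, -0.2]
finger_gap: 0.001
finger_force: 0.0
```

Call:
arm_command --pt "0 0 -0.178 0 0 0 1" --pt "0 0 -0.178 0 0 0 1" --pt "0 0 -0.178 0 0 0 1" --pt "0 0 0 0 0 0 1"

```text
t: 3.98
position: [0.626, -0.0057, 0.3997]
tool_rot: [-0.302, -3.126, 0.0]
contact_force: [-0.8, 0.1, 0.4]
finger_gap: -0.004
finger_force: 0.0
```

Run:
```python
from h import *
say()
p,d,W=cloud("side"); cv2.imwrite("pics/s1.png",p)
hs=cv2.cvtColor(np.ascontiguousarray(p),cv2.COLOR_BGR2HSV)
q=W[(hs[...,1]<60)&(W[...,2]>.09)&(abs(W[...,0]-.62)<.1)&(abs(W[...,1])<.09)]
print(len(q))
e=np.array([.982,-.189]);X=(q[:,:2]-[.653,0])@e;Z=q[:,2]-.036
m=(X>-.12)&(X<.05)&(Z<.23); print(np.round(np.c_[X,Z][m][::max(1,m.sum()//25)],3))
```

```text
t 3.975
joint_positions [-1.3730e-01  4.5200e-01  6.1630e-01  1.7361e+00 -1.0000e-04  5.5500e-02]
position [ 0.626  -0.0057  0.3997]
tool_rot [-3.022e-01 -3.126e+00  1.000e-04]
contact_force [-0.8123  0.0502  0.4328]
torque [ 0.0161  0.0559 -0.0004]
finger_gap -0.0035
finger_force 0.0
[[-0.981  0.192 -0.001]
 [ 0.192  0.981  0.   ]
 [ 0.001 -0.    -1.   ]]
3054
[[-0.048  0.204]
 [-0.042  0.206]
 [-0.045  0.206]
 [-0.045  0.206]
 [-0.023  0.162]
 [-0.048  0.204]
 [-0.045  0.196]
 [-0.04   0.187]
 [-0.024  0.164]
 [-0.008  0.147]
 [-0.017  0.148]
 [-0.013  0.139]
 [-0.014  0.14 ]
 [-0.022  0.158]
 [-0.011  0.133]
 [-0.059  0.129]
 [-0.026  0.147]
 [-0.051  0.118]
 [-0.019  0.137]
 [ 0.011  0.088]
 [ 0.003  0.099]
 [ 0.011  0.089]
 [-0.005  0.096]
 [ 0.002  0.09 ]
 [ 0.008  0.076]
 [ 0.014  0.059]]
```

Call:
arm_command --pt "0 0 0 -0.0155 0.01 0 1" --pt "0 0 0 0 0 0.05 1" --pt "0 0 0 0 0 0.05 1" --pt "0 0 0 0 0 0.03 1" --pt "0 0 0 0 0 0.02 1" --pt "0 0 0 0 0 0.005 1" --pt "0 0 0 0 0 0 1"

```text
t: 4.9
position: [0.6433, 0.0011, 0.2455]
tool_rot: [-0.301, -3.127, 0.0]
contact_force: [0.3, -0.4, 0.1]
finger_gap: 0.0
finger_force: 0.0
```

Run:
```python
from h import *
say()
p,d,W=cloud("side"); cv2.imwrite("pics/s2.png",cv2.resize(p[80:280,220:420],None,fx=3,fy=3))
```

```text
t 4.9
joint_positions [-1.2290e-01  4.5170e-01  2.3810e-01  1.3572e+00 -1.0000e-04  6.9200e-02]
position [0.6433 0.0011 0.2455]
tool_rot [-3.0120e-01 -3.1271e+00  1.0000e-04]
contact_force [ 0.2889 -0.4385  0.146 ]
torque [ 0.047  -0.0046 -0.0108]
finger_gap 0.0001
finger_force 0.0
[[-0.982  0.191 -0.   ]
 [ 0.191  0.982 -0.   ]
 [ 0.    -0.    -1.   ]]
```

View pics/s2.png

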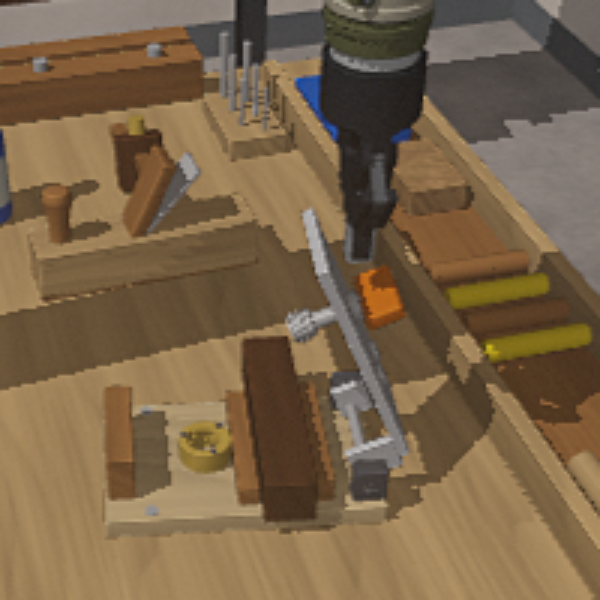

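The fingertips (crop (358,255)) are behind the leaf's upper face, above the grip. Now I push along the arc.

Call:
arm_command --pt "0 0 0 0.008 0 0 1" --pt "0 0 0 0.008 0 0 1" --pt "0 0 0 0.0106 0 0.0031 1" --pt "0 0 0 0.0106 0 0.0031 1" --pt "0 0 0 0.0106 0 0.0031 1" --pt "0 0 0 0.0116 0 0.0058 1" --pt "0 0 0 0.0116 0 0.0058 1" --pt "0 0 0 0.0116 0 0.0058 1" --pt "0 0 0 0.0102 0 0.0079 1" --pt "0 0 0 0.0102 0 0.0079 1" --pt "0 0 0 0.0102 0 0.0079 1"

```text
t: 6.32
position: [0.5334, 0.0224, 0.1968]
tool_rot: [0.299, 3.121, -0.001]
contact_force: [4.8, -0.5, 1.5]
finger_gap: 0.003
finger_force: 1.9
```

Call:
arm_command --pt "0 0 0 0.0084 0 0.0099 1" --pt "0 0 0 0.0084 0 0.0099 1" --pt "0 0 0 0.0084 0 0.0099 1" --pt "0 0 0 0.0063 0 0.0113 1" --pt "0 0 0 0.0063 0 0.0113 1" --pt "0 0 0 0.0063 0 0.0113 1" --pt "0 0 0 0.004 0 0.009 1" --pt "0 0 0 0.004 0 0.009 1" --pt "0 0 0 0.003 0 0.008 1" --pt "0 0 0 0 0 0 1"

```text
t: 7.58
position: [0.4767, 0.0332, 0.1044]
tool_rot: [-0.299, -3.125, -0.0]
contact_force: [-0.8, 0.2, 1.0]
finger_gap: -0.006
finger_force: 0.0
```

Run:
```python
from h import *
say()
p,d,W=cloud("side"); cv2.imwrite("pics/s3.png",cv2.resize(p[80:280,220:420],None,fx=3,fy=3))
```

```text
t 7.575
joint_positions [-0.0987  0.2288 -0.4452  0.8994  0.      0.0921]
position [0.4767 0.0332 0.1044]
tool_rot [-0.2989 -3.1247 -0.    ]
contact_force [-0.8079  0.164   0.994 ]
torque [ 0.0012  0.0374 -0.0356]
finger_gap -0.0057
finger_force 0.0168
[[-0.982  0.19  -0.003]
 [ 0.19   0.982  0.   ]
 [ 0.003 -0.    -1.   ]]
```

View pics/s3.png

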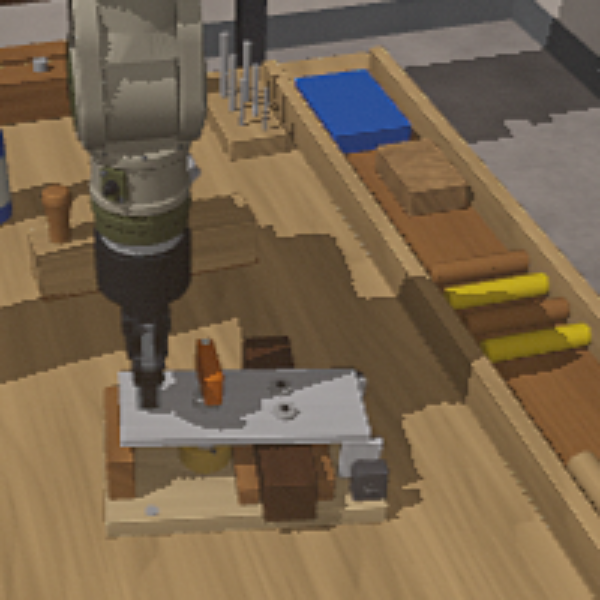

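The leaf is nearly shut. The tips are at z≈85 mm, so I press down further until there is contact force.

Call:
arm_command --pt "0 0 0 0 0 0.005 1" --pt "0 0 0 0 0 0.003 1" --pt "0 0 0 0 0 0.002 1" --pt "0 0 0 0 0 0.001 1" --pt "0 0 0 0 0 0 1"

```text
t: 8.25
position: [0.4754, 0.0335, 0.0949]
tool_rot: [-0.298, -3.123, -0.0]
contact_force: [-8.8, 2.2, 17.8]
finger_gap: 0.001
finger_force: 8.5
```

Call:
arm_command --pt "0 0 0 0 0 0.001 1" --pt "0 0 0 0 0 0 1" --pt "0 0 0 0 0 -0.01 1" --pt "0 0 0 0.01 0 -0.04 1" --pt "0 0 0 0.03 0 -0.05 -1" --pt "0 0 0 0.04 0 -0.01 -1" --pt "0 0 0 0.02 0 0 -1" --pt "0 0 0 0 0 0 -1"

```text
t: 9.25
position: [0.3785, 0.0523, 0.2033]
tool_rot: [-0.298, -3.127, 0.0]
contact_force: [0.7, -0.9, -0.8]
finger_gap: 0.845
finger_force: 0.0
```

```bash
cat >> h.py <<'E'
def bar(n,save=None):
    p,d,W=cloud(n); hs=cv2.cvtColor(np.ascontiguousarray(p),cv2.COLOR_BGR2HSV)
    m=cv2.inRange(hs,(3,150,60),(18,255,255))>0
    m&=(abs(W[...,0]-.523)<.05)&(abs(W[...,1]-.025)<.05)&(W[...,2]>.08)
    q=W[m]
    if save: cv2.imwrite(save,p)
    if len(q)<5: print(n,"none");return
    zt=np.percentile(q[:,2],95); t=q[q[:,2]>zt-.008]
    b=cv2.minAreaRect((t[:,:2]*1000).astype(np.float32))
    C=np.cov(t[:,:2].T);w,v=np.linalg.eigh(C);a=np.degrees(np.arctan2(v[1,1],v[0,1]))
    print(n,len(q),"ztop",np.round(zt,4),np.round(np.max(q[:,2]),4),"rect",np.round(b[0],1),np.round(b[1],1),round(b[2],1),"pca",round(a%180,1),'bot',np.round(q[:,2].min(),4))
    return m
E
python3 - <<'E'
from h import *
say()
m=bar("top","pics/t4.png");m2=bar("side","pics/s4.png")
p=cv2.imread("pics/t4.png");q=cv2.imread("pics/s4.png")
cv2.imwrite("pics/c4.png",np.hstack([cv2.resize(p[160:240,240:320],(400,400),interpolation=2),cv2.resize(q[170:270,250:350],(400,400),interpolation=2)]))
# leaf top height & edges
_,d,W=cloud("top")
L=(abs(W[...,2]-.076)<.006)&(abs(W[...,0]-.55)<.12)&(abs(W[...,1]-.02)<.07)
b=cv2.minAreaRect((W[L][:,:2]*1000).astype(np.float32));print(b,np.median(W[L][:,2]))
E
```

```text
t 9.25
joint_positions [-7.3600e-02 -3.7900e-02 -4.8360e-01  1.1256e+00 -1.0000e-04  1.1670e-01]
position [0.3785 0.0523 0.2033]
tool_rot [-2.9840e-01 -3.1269e+00  1.0000e-04]
contact_force [ 0.6984 -0.8571 -0.8334]
torque [0.0574 0.0115 0.022 ]
finger_gap 0.8451
finger_force 0.0
[[-0.982  0.189 -0.001]
 [ 0.189  0.982 -0.   ]
 [ 0.001 -0.    -1.   ]]
top 63 ztop 0.1351 0.1361 rect [520.9  20.4] [39.4 12.6] 81.9 pca 85.0 bot 0.0829
side 140 ztop 0.1306 0.1318 rect [521.8  24.9] [56.6 15.4] 83.5 pca 84.7 bot 0.1011
((581.7463989257812, 13.793106079101562), (162.01023864746094, 111.22595977783203), 0.5419676303863525) 0.07568858835193128
```

View pics/c4.png

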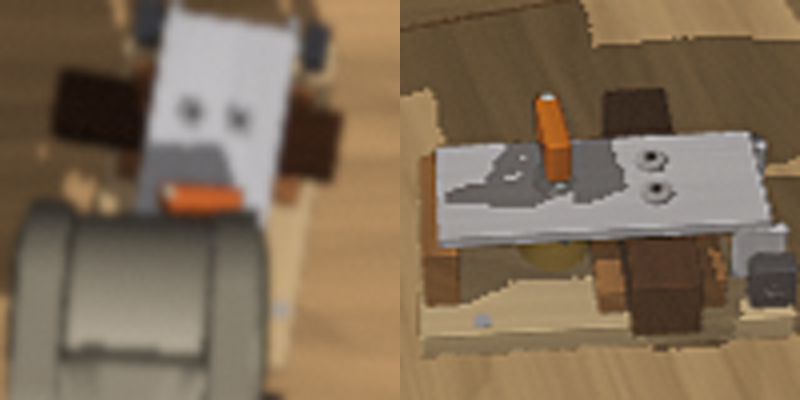

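The leaf is down at z 75.7 mm. The bar is centred near (521.8, 24.9) at 84.7°, with the white dot at the far end and lift ≈ 0.0165. I'll move over it with wrist joint at about -1.57.

Call:
arm_command --pt "0 0 0 -0.0486 0 0 -1" --pt "0 0 0 -0.0486 0 0 -1" --pt "0 0 0 -0.0486 0 0 -1" --pt "0 0 -0.1855 0 0 0 -1" --pt "0 0 -0.1855 0 0 0 -1" --pt "0 0 -0.1855 0 0 0 -1" --pt "0 0 -0.1855 0 0 0 -1" --pt "0 0 -0.1855 0 0 0 -1" --pt "0 0 -0.1855 0 0 0 -1" --pt "0 0 -0.1855 0 0 0 -1" --pt "0 0 -0.1855 0 0 0 -1" --pt "0 0 -0.1855 0 0 0 -1"

```text
t: 10.9
position: [0.5238, 0.024, 0.2023]
tool_rot: [2.123, -2.315, -0.001]
contact_force: [0.7, 0.8, -0.2]
finger_gap: 1.001
finger_force: 0.0
```

Run:
```python
from h import *
say()
bar("top");bar("side")
s=arm.sense();M=R.from_rotvec(s["tool_rot"]).as_matrix()
print("delta tool",np.round(M.T@(np.array([.522,.0249,.112])-s["position"]),4),"psi",np.degrees(np.arctan2(M[1,0],M[0,0])))
```

```text
t 10.9
joint_positions [-1.0730e-01  2.3600e-01 -1.7670e-01  1.1592e+00 -1.0000e-04 -1.5917e+00]
position [0.5238 0.024  0.2023]
tool_rot [ 2.1230e+00 -2.3147e+00 -1.1000e-03]
contact_force [ 0.7436  0.8132 -0.1888]
torque [-0.0008  0.0261  0.0044]
finger_gap 1.0009
finger_force 0.0
[[-0.086 -0.996 -0.001]
 [-0.996  0.086 -0.   ]
 [ 0.     0.001 -1.   ]]
top none
side 139 ztop 0.1307 0.2835 rect [515.6  27.8] [52.2 49.1] 57.6 pca 84.5 bot 0.1004
delta tool [-0.0007  0.0016  0.0904] psi -95.2756450132997
```

Call:
arm_command --pt "0 0 0 -0.0007 0.0016 0.04 -1" --pt "0 0 0 0 0 0.03 -1" --pt "0 0 0 0 0 0.015 -1" --pt "0 0 0 0 0 0.005 -1" --pt "0 0 0 0 0 0 0.2" --pt "0 0 0 0 0 0 0.48" --pt "0 0 0 0 0 0 0.48" --pt "0 0 0 0 0 0 0.48" --grip_force 20

```text
t: 12.0
position: [0.5217, 0.0252, 0.1138]
tool_rot: [-2.116, 2.321, -0.001]
contact_force: [-0.6, 0.8, 0.5]
finger_gap: 0.257
finger_force: 0.0
```

Run:
```python
from h import *
say()
bar("side","pics/s5.png")
p=cv2.imread("pics/s5.png");cv2.imwrite("pics/c5.png",cv2.resize(p[150:270,240:360],(600,600),interpolation=2))
```

```text
t 12.0
joint_positions [-1.0550e-01  2.9500e-01 -3.2810e-01  9.4670e-01 -1.0000e-04 -1.5841e+00]
position [0.5217 0.0252 0.1138]
tool_rot [-2.1164e+00  2.3209e+00 -1.3000e-03]
contact_force [-0.6358  0.7546  0.5364]
torque [-0.0064 -0.0104 -0.0415]
finger_gap 0.2572
finger_force 0.0
[[-0.092 -0.996  0.001]
 [-0.996  0.092 -0.   ]
 [ 0.    -0.001 -1.   ]]
side 143 ztop 0.131 0.1315 rect [522.7  23.4] [56.3 17.6] 83.4 pca 85.5 bot 0.1016
```

View pics/c5.png

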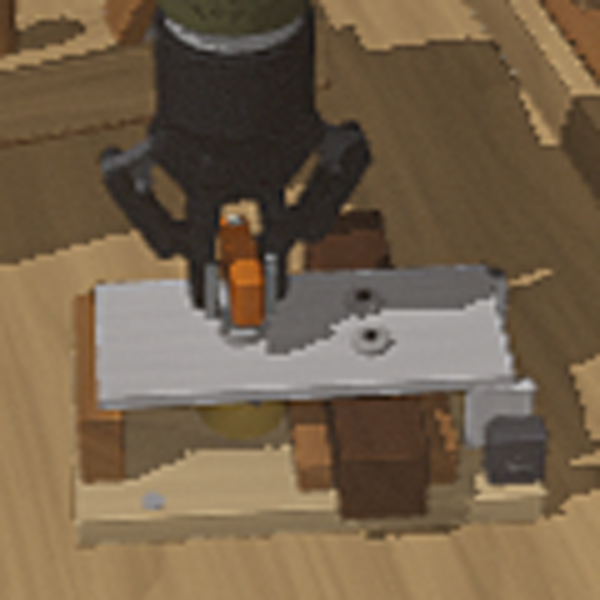

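The bar (crop (240,270)) sits loosely between the fingers. I turn backward in small steps and watch the height.

Call:
arm_command --pt "0 0 -0.08 0 0 0 0.48" --pt "0 0 -0.08 0 0 0 0.48" --pt "0 0 -0.08 0 0 0 0.48" --pt "0 0 -0.08 0 0 0 0.48" --pt "0 0 -0.08 0 0 0 0.48" --pt "0 0 0 0 0 0 0.48"

```text
t: 12.8
position: [0.5228, 0.0247, 0.1139]
tool_rot: [-2.534, 1.856, -0.005]
contact_force: [3.1, -1.1, 1.0]
finger_gap: 0.265
finger_force: 1.5
```

```bash
cat > b.py <<'E'
from h import *
s=arm.sense();M=R.from_rotvec(s["tool_rot"]).as_matrix()
print("t",s["t"],"pos",np.round(s["position"],4),"psi",round(float(np.degrees(np.arctan2(M[1,0],M[0,0])))%360,1),"q6",round(float(s["joint_positions"][5]),3),"F",np.round(s["contact_force"],1),"T",np.round(s["torque"],3),"gap",round(float(s["finger_gap"]),3),s["finger_force"])
bar("side");bar("top")
E
python3 b.py
```

```text
t 12.8 pos [0.5228 0.0247 0.1139] psi 287.6 q6 -1.983 F [ 3.1 -1.1  1. ] T [-0.375 -0.648 -0.071] gap 0.265 1.5419909195043147
side 124 ztop 0.1318 0.4185 rect [510.5  26. ] [34.  66.4] 51.2 pca 102.7 bot 0.1001
top none
```

Call:
arm_command --pt "0 0 -0.07 0 0 0 0.48" --pt "0 0 -0.07 0 0 0 0.48" --pt "0 0 0 0 0 0 0.48"

```text
t: 13.28
position: [0.5224, 0.0252, 0.1138]
tool_rot: [-2.657, 1.674, -0.003]
contact_force: [4.9, -0.2, 1.2]
finger_gap: 0.259
finger_force: 1.9
```

```bash
python3 b.py
```

```text
t 13.275 pos [0.5224 0.0252 0.1138] psi 295.6 q6 -2.123 F [ 4.9 -0.2  1.2] T [-0.139 -0.769 -0.087] gap 0.259 1.8639912341313902
side 132 ztop 0.1309 0.1554 rect [522.4  17. ] [36. 35.] 82.5 pca 107.6 bot 0.0996
top none
```

Call:
arm_command --pt "0 0 -0.07 0 0 0 0.48" --pt "0 0 -0.07 0 0 0 0.48" --pt "0 0 0 0 0 0 0.48"

```text
t: 13.75
position: [0.5221, 0.0254, 0.1137]
tool_rot: [-2.768, 1.483, -0.002]
contact_force: [4.7, 1.4, 1.9]
finger_gap: 0.264
finger_force: 2.2
```

```bash
python3 b.py
```

```text
t 13.75 pos [0.5221 0.0254 0.1137] psi 303.6 q6 -2.263 F [4.7 1.4 1.9] T [ 0.081 -0.925 -0.059] gap 0.264 2.1666669845581055
side 128 ztop 0.1317 0.1564 rect [524.6  16.2] [32.7 36.8] 81.3 pca 131.7 bot 0.0999
top none
```

Call:
arm_command --pt "0 0 -0.07 0.0006 -0.0008 0 0.48" --pt "0 0 -0.07 0 0 0 0.48" --pt "0 0 0 0 0 0 0.48"

```text
t: 14.22
position: [0.5231, 0.0253, 0.1136]
tool_rot: [-2.865, 1.286, -0.002]
contact_force: [5.5, 0.5, 2.7]
finger_gap: 0.264
finger_force: 2.2
```

```bash
python3 b.py
```

```text
t 14.225 pos [0.5231 0.0253 0.1136] psi 311.7 q6 -2.403 F [5.5 0.5 2.7] T [ 0.133 -0.997 -0.032] gap 0.264 2.218640955397859
side 119 ztop 0.1319 0.4172 rect [508.4  21.4] [33.  73.6] 62.4 pca 134.5 bot 0.101
top none
```

Call:
arm_command --pt "0 0 -0.07 0 0 0 0.48" --pt "0 0 -0.07 0 0 0 0.48" --pt "0 0 0 0 0 0 0.48"

```text
t: 14.7
position: [0.5224, 0.0256, 0.1134]
tool_rot: [-2.948, 1.083, 0.0]
contact_force: [3.8, 0.4, 3.1]
finger_gap: 0.264
finger_force: 2.0
```

```bash
python3 b.py
```

```text
t 14.7 pos [0.5224 0.0256 0.1134] psi 319.7 q6 -2.543 F [3.8 0.4 3.1] T [ 0.247 -0.817 -0.087] gap 0.264 2.0119589977548458
side 122 ztop 0.1433 0.4163 rect [488.   11.4] [29.  59.8] 49.2 pca 127.1 bot 0.1013
top none
```

Call:
arm_command --pt "0 0 -0.07 0 0 0 0.48" --pt "0 0 -0.07 0 0 0 0.48" --pt "0 0 0 0 0 0 0.48"

```text
t: 15.18
position: [0.5224, 0.0255, 0.1133]
tool_rot: [-3.017, 0.873, 0.0]
contact_force: [5.6, 2.3, 2.2]
finger_gap: 0.258
finger_force: 2.1
```

```bash
python3 b.py
```

```text
t 15.175 pos [0.5224 0.0255 0.1133] psi 327.7 q6 -2.683 F [5.6 2.3 2.2] T [ 0.415 -0.844 -0.102] gap 0.258 2.102383220626507
side 105 ztop 0.1328 0.4161 rect [507.8  21.3] [55.5 66.1] 35.3 pca 170.9 bot 0.1008
top none
```

```bash
python3 - <<'E'
s=open('h.py').read()
s=s.replace("&(W[...,2]>.08)","&(W[...,2]>.08)&(W[...,2]<.138)").replace("'bot',np.round(q[:,2].min(),4))","'bot',np.round(np.percentile(q[:,2],[0,3,10,50]),4),'rows',np.percentile(np.nonzero(m)[0],[2,50,98]))")
open('h.py','w').write(s)
s=open('b.py').read().replace(';bar("top")','');open('b.py','w').write(s)
E
python3 b.py
```

```text
t 15.275 pos [0.5224 0.0254 0.1133] psi 327.7 q6 -2.683 F [4.3 3.  1.3] T [ 0.464 -0.761 -0.071] gap 0.26 2.220228723163018
side 102 ztop 0.131 0.1323 rect [536.1  14.3] [17.5 19.7] 60.7 pca 148.3 bot [0.1018 0.1028 0.1047 0.1212] rows [199. 205. 210.]
```

Call:
arm_command --pt "0 0 -0.07 0 0 0 0.48" --pt "0 0 -0.07 0 0 0 0.48" --pt "0 0 0 0 0 0 0.48"

```text
t: 15.7
position: [0.5219, 0.0253, 0.1131]
tool_rot: [-3.071, 0.661, 0.002]
contact_force: [3.0, 2.4, 3.2]
finger_gap: 0.259
finger_force: 1.8
```

```bash
python3 b.py
```

```text
t 15.7 pos [0.5219 0.0253 0.1131] psi 335.7 q6 -2.823 F [3.  2.4 3.2] T [ 0.446 -0.613 -0.062] gap 0.259 1.794554628431797
side 110 ztop 0.1306 0.1325 rect [521.   21.5] [17.6 52.9] 72.4 pca 156.3 bot [0.1012 0.1019 0.1047 0.1199] rows [198.18 204.   210.  ]
```

Call:
arm_command --pt "0 0 -0.07 0 0 0 0.48" --pt "0 0 -0.07 0 0 0 0.48" --pt "0 0 0 0 0 0 0.48"

```text
t: 16.12
position: [0.5216, 0.0252, 0.1129]
tool_rot: [3.11, -0.445, -0.003]
contact_force: [3.1, 2.2, 1.2]
finger_gap: 0.264
finger_force: 1.4
```

```bash
python3 b.py
```

```text
t 16.125 pos [0.5216 0.0252 0.1129] psi 343.7 q6 -2.962 F [3.1 2.2 1.2] T [ 0.374 -0.44  -0.061] gap 0.264 1.3637924194335938
side 120 ztop 0.131 0.1337 rect [522.  24.] [16.1 53.4] 69.6 pca 164.5 bot [0.1021 0.104  0.1053 0.121 ] rows [198. 204. 209.]
```

Call:
arm_command --pt "0 0 -0.07 0 0 0 0.48" --pt "0 0 -0.06 0 0 0 0.48" --pt "0 0 0 0 0 0 0.48"

```text
t: 16.55
position: [0.5219, 0.0252, 0.113]
tool_rot: [3.132, -0.243, -0.002]
contact_force: [1.8, 3.1, 0.9]
finger_gap: 0.263
finger_force: 1.4
```

```bash
python3 b.py
```

```text
t 16.55 pos [0.5219 0.0252 0.113 ] psi 351.1 q6 -3.092 F [1.8 3.1 0.9] T [ 0.428 -0.453 -0.089] gap 0.263 1.3858428379171528
side 112 ztop 0.1309 0.1342 rect [521.7  23.2] [15.6 52.9] 78.6 pca 168.8 bot [0.1021 0.1039 0.1061 0.1197] rows [198. 204. 209.]
```

No drop yet and the wrist is near its limit, so I regrip half a turn forward.

Call:
arm_command --pt "0 0 0 0 0 0 -1" --pt "0 0 0 0 0 0 -1" --pt "0 0 0 0 0 0 -1" --pt "0 0 0 0 0 0 -1"

```text
t: 17.1
position: [0.5222, 0.025, 0.1132]
tool_rot: [3.132, -0.24, -0.001]
contact_force: [-0.7, 0.3, -0.4]
finger_gap: 0.998
finger_force: 0.0
```

```bash
python3 b.py
python3 - <<'E'
from h import *
bar("side","pics/s6.png")
p=cv2.imread("pics/s6.png");cv2.imwrite("pics/c6.png",cv2.resize(p[170:240,260:330],(500,500),interpolation=2))
E
```

```text
t 17.1 pos [0.5222 0.025  0.1132] psi 351.2 q6 -3.094 F [-0.7  0.3 -0.4] T [ 0.02  -0.006  0.057] gap 0.998 0.0
side 108 ztop 0.1302 0.1325 rect [521.6  22.6] [16.1 53.5] 80.1 pca 170.2 bot [0.1007 0.1034 0.1068 0.1212] rows [198.  203.5 209. ]
side 108 ztop 0.1308 0.1323 rect [521.9  24.4] [16.  52.9] 77.5 pca 169.8 bot [0.101  0.1034 0.1068 0.1209] rows [198. 203. 209.]
```

View pics/c6.png

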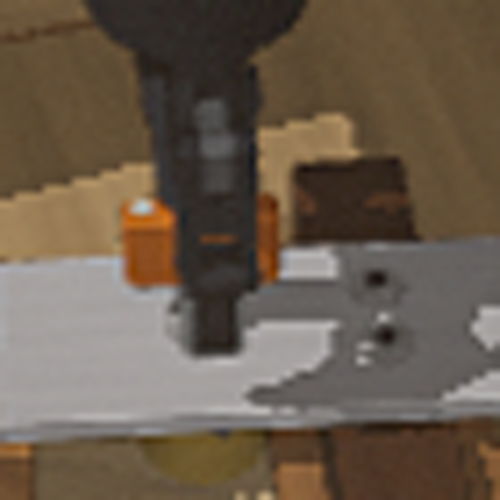

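The bar's dot end (142,210) is still high, with the bar at about 169°. I swing the open fingers half a turn and close loosely.

Call:
arm_command --pt "0 0 0.1745 0 0 0 -1" --pt "0 0 0.1745 0 0 0 -1" --pt "0 0 0.1745 0 0 0 -1" --pt "0 0 0.1745 0 0 0 -1" --pt "0 0 0.1745 0 0 0 -1" --pt "0 0 0.1745 0 0 0 -1" --pt "0 0 0.1745 0 0 0 -1" --pt "0 0 0.1745 0 0 0 -1" --pt "0 0 0.1745 0 0 0 -1"

```text
t: 18.32
position: [0.5224, 0.0251, 0.1133]
tool_rot: [2.039, -2.39, 0.0]
contact_force: [-0.3, 0.1, -0.3]
finger_gap: 0.998
finger_force: 0.0
```

Call:
arm_command --pt "0 0 0.1745 0 0 0 -1" --pt "0 0 0.1745 0 0 0 -1" --pt "0 0 0.1745 0 0 0 -1" --pt "0 0 0.1745 0 0 0 -1" --pt "0 0 0.1745 0 0 0 -1" --pt "0 0 0.1745 0 0 0 -1" --pt "0 0 0.1745 0 0 0 -1" --pt "0 0 0.1745 0 0 0 -1" --pt "0 0 0.1745 0 0 0 -1" --pt "0 0 0 0 0 0 -1"

```text
t: 19.58
position: [0.5224, 0.0251, 0.1133]
tool_rot: [-0.236, -3.133, 0.0]
contact_force: [-0.4, 0.1, -0.4]
finger_gap: 0.998
finger_force: 0.0
```

```bash
python3 b.py
```

```text
t 19.575 pos [0.5224 0.0251 0.1133] psi 171.4 q6 0.045 F [-0.4  0.1 -0.4] T [0.022 0.043 0.008] gap 0.998 0.0
side 106 ztop 0.1317 0.1329 rect [521.9  24.1] [16.9 53.3] 78.7 pca 170.3 bot [0.1024 0.104  0.1061 0.1212] rows [198. 203. 209.]
```

Now I close loosely and continue backward.

Call:
arm_command --pt "0 0 0 0 0 0 0.2" --pt "0 0 0 0 0 0 0.48" --pt "0 0 0 0 0 0 0.48" --pt "0 0 -0.06 0 0 0 0.48" --pt "0 0 -0.06 0 0 0 0.48" --pt "0 0 0 0 0 0 0.48"

```text
t: 20.38
position: [0.5228, 0.0256, 0.1134]
tool_rot: [0.051, 3.14, 0.001]
contact_force: [0.5, 2.8, 0.0]
finger_gap: 0.258
finger_force: 1.5
```

```bash
python3 b.py
```

```text
t 20.375 pos [0.5228 0.0256 0.1134] psi 178.2 q6 -0.073 F [0.5 2.8 0. ] T [ 0.513 -0.226  0.009] gap 0.258 1.4907213114202023
side 97 ztop 0.131 0.1364 rect [518.   14.2] [27.2 52.5] 67.5 pca 170.1 bot [0.1023 0.1033 0.1065 0.1188] rows [198. 204. 209.]
```

Call:
arm_command --pt "0 0 -0.05 0 0 0 0.48" --pt "0 0 -0.05 0 0 0 0.48" --pt "0 0 0 0 0 0 0.48"

```text
t: 20.8
position: [0.5228, 0.0252, 0.1134]
tool_rot: [-0.105, 3.139, 0.0]
contact_force: [2.7, 2.3, -0.1]
finger_gap: 0.259
finger_force: 1.1
```

```bash
python3 b.py
```

```text
t 20.8 pos [0.5228 0.0252 0.1134] psi 183.8 q6 -0.172 F [ 2.7  2.3 -0.1] T [ 0.43  -0.309 -0.083] gap 0.259 1.1123753382707946
side 96 ztop 0.1309 0.1335 rect [506.8  25.6] [25.8 20.4] 31.9 pca 16.0 bot [0.1022 0.103  0.1049 0.1197] rows [198. 205. 210.]
```

Call:
arm_command --pt "0 0 -0.05 0 0 0 0.48" --pt "0 0 -0.05 0 0 0 0.48" --pt "0 0 0 0 0 0 0.48"

```text
t: 21.22
position: [0.5226, 0.0251, 0.1134]
tool_rot: [-0.261, 3.13, -0.0]
contact_force: [1.5, 2.4, 0.0]
finger_gap: 0.262
finger_force: 1.0
```

```bash
python3 b.py
```

```text
t 21.225 pos [0.5226 0.0251 0.1134] psi 189.5 q6 -0.272 F [1.5 2.4 0. ] T [ 0.418 -0.238 -0.047] gap 0.262 1.0063954285578802
side 97 ztop 0.1314 0.133 rect [512.6  24. ] [37.3 15.5] 12.1 pca 16.2 bot [0.1019 0.1035 0.1068 0.1208] rows [197.92 205.   210.  ]
```

Call:
arm_command --pt "0 0 -0.05 0 0 0 0.48" --pt "0 0 -0.05 0 0 0 0.48" --pt "0 0 0 0 0 0 0.48"

```text
t: 21.65
position: [0.5223, 0.0252, 0.1133]
tool_rot: [0.417, -3.114, 0.0]
contact_force: [-0.1, 2.1, 1.0]
finger_gap: 0.259
finger_force: 1.0
```

```bash
python3 b.py
```

```text
t 21.65 pos [0.5223 0.0252 0.1133] psi 195.3 q6 -0.372 F [-0.1  2.1  1. ] T [ 0.473 -0.242 -0.009] gap 0.259 1.0340659925714135
side 107 ztop 0.132 0.1352 rect [514.   25.4] [42.9 18.1] 26.4 pca 17.8 bot [0.1021 0.1025 0.1062 0.1213] rows [197.12 205.   210.  ]
```

Call:
arm_command --pt "0 0 -0.05 0 0 0 0.48" --pt "0 0 -0.05 0 0 0 0.48" --pt "0 0 0 0 0 0 0.48"

```text
t: 22.08
position: [0.5224, 0.0252, 0.1133]
tool_rot: [0.572, -3.089, -0.0]
contact_force: [2.2, 3.3, 0.6]
finger_gap: 0.26
finger_force: 1.3
```

```bash
python3 b.py
```

```text
t 22.075 pos [0.5224 0.0252 0.1133] psi 201.0 q6 -0.471 F [2.2 3.3 0.6] T [ 0.569 -0.243 -0.046] gap 0.26 1.2904714699834585
side 105 ztop 0.1315 0.1336 rect [515.3  20.9] [41.5 16.2] 10.5 pca 18.1 bot [0.1027 0.1038 0.1071 0.1212] rows [198.   205.   210.92]
```

Call:
arm_command --pt "0 0 -0.05 0 0 0 0.48" --pt "0 0 -0.05 0 0 0 0.48" --pt "0 0 0 0 0 0 0.48"

```text
t: 22.5
position: [0.5221, 0.025, 0.1131]
tool_rot: [0.725, -3.056, 0.0]
contact_force: [0.4, 1.4, 1.2]
finger_gap: 0.259
finger_force: 0.9
```

```bash
python3 b.py
```

```text
t 22.5 pos [0.5221 0.025  0.1131] psi 206.7 q6 -0.571 F [0.4 1.4 1.2] T [ 0.377 -0.128 -0.066] gap 0.259 0.896033623139374
side 102 ztop 0.1325 0.1362 rect [513.   20.8] [36.3 24.2] 48.0 pca 27.6 bot [0.1008 0.1041 0.107  0.1233] rows [198. 205. 211.]
```

Call:
arm_command --pt "0 0 -0.05 0 0 0 0.48" --pt "0 0 -0.05 0 0 0 0.48" --pt "0 0 0 0 0 0 0.48"

```text
t: 22.92
position: [0.5222, 0.0251, 0.1132]
tool_rot: [0.877, -3.016, 0.0]
contact_force: [0.3, 2.7, 0.3]
finger_gap: 0.258
finger_force: 0.9
```

```bash
python3 b.py
python3 - <<'E'
from h import *
bar("side","pics/s7.png")
p=cv2.imread("pics/s7.png");cv2.imwrite("pics/c7.png",cv2.resize(p[170:240,260:330],(500,500),interpolation=2))
E
```

```text
t 22.925 pos [0.5222 0.0251 0.1132] psi 212.4 q6 -0.671 F [0.3 2.7 0.3] T [ 0.44  -0.102 -0.068] gap 0.258 0.9284102660603821
side 113 ztop 0.1322 0.1344 rect [514.7  21.7] [40.9 17. ] 35.5 pca 30.8 bot [0.1022 0.1047 0.1079 0.1239] rows [198. 205. 211.]
side 113 ztop 0.1325 0.1334 rect [514.4  22.1] [39.7 17.3] 36.8 pca 30.5 bot [0.1014 0.1046 0.1086 0.1236] rows [198. 205. 211.]
```

View pics/c7.png

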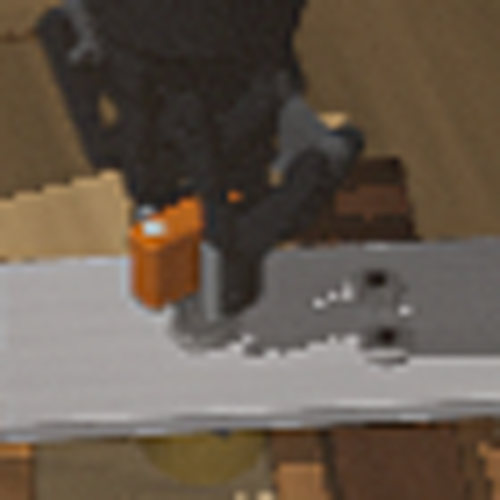

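The bar's dot end (152,228) is still high, with sleeve gap visible. It may have passed the drop but be hung by pad friction, so I relax the hold slightly and look.

Call:
arm_command --pt "0 0 0 0 0 0 0.3" --pt "0 0 0 0 0 0 0.3" --pt "0 0 0 0 0 0 0.3"

```text
t: 23.4
position: [0.5223, 0.0249, 0.1132]
tool_rot: [0.879, -3.016, 0.001]
contact_force: [-0.2, 0.0, -1.1]
finger_gap: 0.35
finger_force: 0.0
```

```bash
python3 b.py;python3 b.py
```

```text
t 23.4 pos [0.5223 0.0249 0.1132] psi 212.5 q6 -0.673 F [-0.2  0.  -1.1] T [ 0.004 -0.047 -0.042] gap 0.35 0.0
side 125 ztop 0.1323 0.1358 rect [515.1  19.4] [36.1 28.6] 54.2 pca 25.4 bot [0.1021 0.1052 0.108  0.124 ] rows [198. 205. 211.]
t 23.45 pos [0.5223 0.0249 0.1132] psi 212.5 q6 -0.673 F [-0.6  0.5  0. ] T [-0.018 -0.015 -0.035] gap 0.347 0.0
side 123 ztop 0.1323 0.1334 rect [514.8  23.7] [40.6 22.1] 25.3 pca 24.7 bot [0.1027 0.1046 0.1084 0.124 ] rows [198. 205. 211.]
```

Call:
arm_command --pt "0 0 0 0 0 0 0.48" --pt "0 0 0 0 0 0 0.48" --pt "0 0 -0.05 0 0 0 0.48" --pt "0 0 -0.05 0 0 0 0.48" --pt "0 0 0 0 0 0 0.48"

```text
t: 24.12
position: [0.5225, 0.0256, 0.1133]
tool_rot: [-1.029, 2.968, 0.001]
contact_force: [-1.5, 1.5, -0.9]
finger_gap: 0.26
finger_force: 1.2
```

```bash
python3 b.py
```

```text
t 24.125 pos [0.5225 0.0256 0.1133] psi 218.2 q6 -0.773 F [-1.5  1.5 -0.9] T [ 0.509  0.038 -0.086] gap 0.26 1.1675294721499085
side 117 ztop 0.1319 0.1328 rect [509.6  17. ] [28.9 21.3] 10.2 pca 33.9 bot [0.1011 0.1053 0.1084 0.1229] rows [198. 205. 211.]
```

Call:
arm_command --pt "0 0 -0.05 0 0 0 0.48" --pt "0 0 -0.05 0 0 0 0.48" --pt "0 0 0 0 0 0 0.48"

```text
t: 24.55
position: [0.5226, 0.0253, 0.1133]
tool_rot: [-1.175, 2.913, -0.0]
contact_force: [-0.5, 2.4, 0.7]
finger_gap: 0.26
finger_force: 1.0
```

```bash
python3 b.py
```

```text
t 24.55 pos [0.5226 0.0253 0.1133] psi 223.9 q6 -0.872 F [-0.5  2.4  0.7] T [ 0.405 -0.02  -0.058] gap 0.26 0.9687785874120891
side 117 ztop 0.1322 0.1336 rect [513.1  19.2] [35.2 16.7] 40.3 pca 42.5 bot [0.1014 0.105  0.1084 0.1231] rows [198. 205. 212.]
```

Call:
arm_command --pt "0 0 -0.05 0 0 0 0.48" --pt "0 0 -0.05 0 0 0 0.48" --pt "0 0 0 0 0 0 0.48"

```text
t: 24.98
position: [0.5223, 0.0247, 0.1132]
tool_rot: [1.318, -2.851, 0.001]
contact_force: [-0.4, -0.5, 0.3]
finger_gap: 0.262
finger_force: 0.1
```

```bash
python3 b.py
```

```text
t 24.975 pos [0.5223 0.0247 0.1132] psi 229.6 q6 -0.972 F [-0.4 -0.5  0.3] T [ 0.056  0.001 -0.089] gap 0.262 0.1329203938075807
side 126 ztop 0.1323 0.1346 rect [514.3  17.3] [38.3 16.5] 38.9 pca 43.6 bot [0.1027 0.1044 0.1083 0.1237] rows [197.  205.5 212.5]
```

```bash
cat > dot.py <<'E'
from h import *
import sys
def dot(f=None):
    c=viewer.camera_params("side");K=np.array(c["mtx"]);Rm=cv2.Rodrigues(np.array(c["rvec"],float))[0];t=np.array(c["tvec"],float).ravel()
    p=cv2.imread(f) if f else viewer.capture("side")[0]
    hs=cv2.cvtColor(np.ascontiguousarray(p),cv2.COLOR_BGR2HSV)
    o=cv2.inRange(hs,(3,150,60),(18,255,255));o[:, :262]=0;o[:,330:]=0;o[:180]=0;o[225:]=0
    n=cv2.dilate(o,np.ones((5,5)))
    w=(hs[...,1]<110)&(hs[...,2]>130)&(n>0)
    v,u=np.nonzero(w); k=v<np.nonzero(o)[0].min()+6
    u,v=u[k],v[k]
    if len(u)==0: print("no dot");return
    x=np.array([u.mean(),v.mean(),1]);r=Rm.T@(np.linalg.inv(K)@x);C=-Rm.T@t
    P=C+r*(.1325-C[2])/r[2]
    print(f,"dot px",x[:2],len(u),"P",np.round(P,4),"ang",np.degrees(np.arctan2(P[1]-.025,P[0]-.5223))%360,"rad",np.hypot(P[1]-.025,P[0]-.5223))
for f in("pics/s4.png","pics/s5.png","pics/s6.png","pics/s7.png",None):dot(f)
E
python3 dot.py
```

```text
pics/s4.png dot px [286.5 194. ] 4 P [0.5241 0.0417 0.1325] ang 83.99883631144824 rad 0.01681407163244744
pics/s5.png dot px [287.85714286 192.71428571] 7 P [0.5287 0.0459 0.1325] ang 72.89505629409432 rad 0.021904807025925385
pics/s6.png dot px [280.82608696 197.86956522] 23 P [0.5063 0.0303 0.1325] ang 161.66289468564773 rad 0.016814078221572208
pics/s7.png dot px [279.27272727 201.27272727] 11 P [0.4993 0.0182 0.1325] ang 196.53581386735326 rad 0.024025099854967192
None dot px [287. 195.] 1 P [0.5242 0.0374 0.1325] ang 81.24667572839058 rad 0.012561247111818084
```

Run:
```python
from h import *
p,d,W=cloud("side"); cv2.imwrite("pics/s8.png",p)
q=cv2.imread("pics/s4.png")
cv2.imwrite("pics/c8.png",np.hstack([cv2.resize(x[175:235,255:315],(400,400),interpolation=cv2.INTER_CUBIC) for x in(q,p)]))
L=(abs(W[...,2]-.076)<.008)&(abs(W[...,1]-.02)<.07)
e=np.array([.982,-.189])
for lo,hi in((.43,.46),(.46,.49),(.55,.58),(.58,.61)):
    m=L&(W[...,0]>lo)&(W[...,0]<hi);print(lo,m.sum(),np.nanmedian(W[m][:,2]))
```

```text
0.43 120 0.07360138863783125
0.46 287 0.07391916592343531
0.55 273 0.07403728308590156
0.58 279 0.07432190033334232
```

View pics/c8.png

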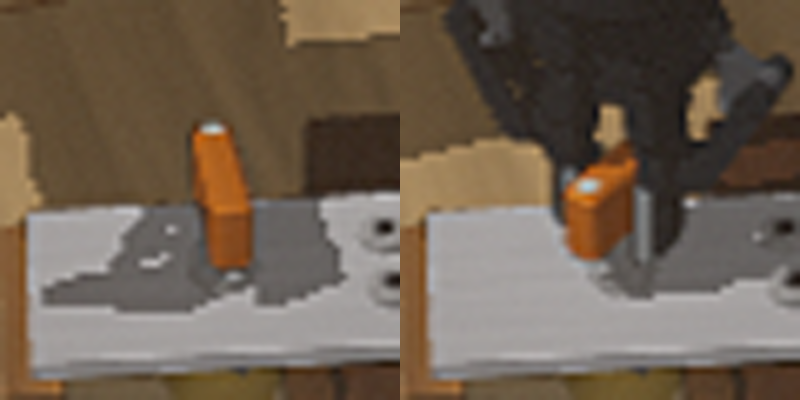

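Left, start: dot (211,128). Right, now: dot (590,186), bar still high with a visible gap below. I compute the bar angles from these pixels.

```bash
python3 - <<'E'
from h import *
c=viewer.camera_params("side");K=np.array(c["mtx"]);Rm=cv2.Rodrigues(np.array(c["rvec"],float))[0];t=np.array(c["tvec"],float).ravel();C=-Rm.T@t
def pt(u,v,z=.1315):
    r=Rm.T@(np.linalg.inv(K)@np.array([u,v,1.]));return C+r*(z-C[2])/r[2]
for n,u,v in(("start",255+211*.15,175+128*.15),("s6",260+142*.14,170+210*.14),("s7",260+152*.14,170+228*.14),("s8",255+190*.15,175+186*.15)):
    P=pt(u,v);a=P[:2]-[.5223,.025];print(n,np.round(P,4),np.degrees(np.arctan2(a[1],a[0]))%360,np.hypot(*a))
E
python3 b.py
```

```text
start [0.5245 0.0421 0.1315] 82.54116002508168 0.017217583159808775
s6 [0.5028 0.0262 0.1315] 176.48493062833157 0.019494778990800318
s7 [0.5037 0.0156 0.1315] 206.90823248863015 0.02084501599197376
s8 [0.508  0.0104 0.1315] 225.71307586991847 0.020440154498982288
t 25.125 pos [0.5224 0.0248 0.1132] psi 229.6 q6 -0.972 F [ 0.4 -0.2  0.4] T [-0.004  0.071 -0.018] gap 0.261 0.02778669113467913
side 124 ztop 0.1325 0.1336 rect [514.7  17.4] [38.6 15.6] 35.9 pca 43.6 bot [0.1017 0.1042 0.1079 0.1238] rows [197.   206.   212.54]
```

Call:
arm_command --pt "0 0 -0.06 0 0 0 0.46" --pt "0 0 -0.06 0 0 0 0.46" --pt "0 0 0 0 0 0 0.46"

```text
t: 25.55
position: [0.5223, 0.025, 0.1132]
tool_rot: [1.487, -2.767, 0.0]
contact_force: [-0.4, 0.2, -0.4]
finger_gap: 0.268
finger_force: 0.2
```

```bash
python3 b.py
```

```text
t 25.55 pos [0.5223 0.025  0.1132] psi 236.5 q6 -1.092 F [-0.4  0.2 -0.4] T [-0.017  0.074 -0.031] gap 0.268 0.15238634281558916
side 131 ztop 0.1269 0.1286 rect [520.4  17.3] [43.  23.3] 38.9 pca 46.6 bot [0.0955 0.0997 0.1036 0.1192] rows [198. 207. 214.]
```

Call:
arm_command --pt "0 0 -0.06 0 0 0 0.46" --pt "0 0 -0.06 0 0 0 0.46" --pt "0 0 0 0 0 0 0.46"

```text
t: 25.98
position: [0.5224, 0.0252, 0.1133]
tool_rot: [-1.65, 2.673, 0.0]
contact_force: [0.3, 0.2, 1.0]
finger_gap: 0.268
finger_force: 0.4
```

```bash
python3 b.py
```

```text
t 25.975 pos [0.5224 0.0252 0.1133] psi 243.4 q6 -1.211 F [0.3 0.2 1. ] T [ 0.119  0.015 -0.01 ] gap 0.268 0.3752680728211999
side 135 ztop 0.1264 0.1277 rect [519.6  20.6] [46.9 15.7] 46.0 pca 51.9 bot [0.0959 0.0992 0.1025 0.121 ] rows [197.   207.   214.32]
```

Call:
arm_command --pt "0 0 -0.06 0 0 0 0.46" --pt "0 0 -0.06 0 0 0 0.46" --pt "0 0 0 0 0 0 0.46"

```text
t: 26.4
position: [0.5226, 0.025, 0.1134]
tool_rot: [-1.807, 2.57, -0.001]
contact_force: [-0.2, 0.3, -0.3]
finger_gap: 0.272
finger_force: 0.0
```

```bash
python3 b.py
```

```text
t 26.4 pos [0.5226 0.025  0.1134] psi 250.2 q6 -1.331 F [-0.2  0.3 -0.3] T [ 0.008  0.037 -0.019] gap 0.272 0.017389453751093242
side 138 ztop 0.1272 0.1278 rect [521.2  23.2] [55.3 15.3] 54.6 pca 56.6 bot [0.0978 0.0985 0.1032 0.121 ] rows [195.74 206.   215.  ]
```

The thread dropped in (top fell from .1325 to .127) at tool angle 230–236°, bar about 218°. The bar is now at about 235°. I turn forward loosely.

Call:
arm_command --pt "0 0 0.1 0 0 0 0.46" --pt "0 0 0.1 0 0 0 0.46" --pt "0 0 0.1 0 0 0 0.46" --pt "0 0 0.1 0 0 0 0.46" --pt "0 0 0.1 0 0 0 0.46" --pt "0 0 0.1 0 0 0 0.46" --pt "0 0 0.1 0 0 0 0.46" --pt "0 0 0.1 0 0 0 0.46" --pt "0 0 0.1 0 0 0 0.46" --pt "0 0 0.1 0 0 0 0.46" --pt "0 0 0 0 0 0 0.46"

```text
t: 27.82
position: [0.5219, 0.0256, 0.113]
tool_rot: [0.357, -3.12, -0.002]
contact_force: [-1.5, 3.4, -1.8]
finger_gap: 0.269
finger_force: 1.5
```

```bash
python3 b.py
```

```text
t 27.825 pos [0.5219 0.0256 0.113 ] psi 193.1 q6 -0.333 F [-1.5  3.4 -1.8] T [0.489 0.206 0.019] gap 0.269 1.4639374287799
side 84 ztop 0.1265 0.1282 rect [514.3  24.1] [44.1 15.8] 50.1 pca 41.4 bot [0.096  0.099  0.101  0.1156] rows [197.66 208.   214.  ]
```

Call:
arm_command --pt "0 0 0.12 0 0 0 0.46" --pt "0 0 0.12 0 0 0 0.46" --pt "0 0 0.12 0 0 0 0.46" --pt "0 0 0.12 0 0 0 0.46" --pt "0 0 0.12 0 0 0 0.46" --pt "0 0 0.12 0 0 0 0.46" --pt "0 0 0.12 0 0 0 0.46" --pt "0 0 0.12 0 0 0 0.46" --pt "0 0 0.12 0 0 0 0.46" --pt "0 0 0.12 0 0 0 0.46" --pt "0 0 0.12 0 0 0 0.46" --pt "0 0 0.12 0 0 0 0.46"

```text
t: 29.38
position: [0.5231, 0.0252, 0.1135]
tool_rot: [1.793, 2.579, 0.001]
contact_force: [1.5, 1.6, 0.4]
finger_gap: 0.269
finger_force: 0.9
```

```bash
python3 b.py
```

```text
t 29.375 pos [0.5231 0.0252 0.1135] psi 110.4 q6 1.11 F [1.5 1.6 0.4] T [ 0.431 -0.146 -0.005] gap 0.269 0.885462979786098
side 136 ztop 0.1254 0.1263 rect [526.3  18.5] [16.8 44.1] 12.2 pca 108.1 bot [0.0938 0.0977 0.1004 0.118 ] rows [199.  207.  214.3]
```

Call:
arm_command --pt "0 0 0.12 0 0 0 0.46" --pt "0 0 0.12 0 0 0 0.46" --pt "0 0 0.12 0 0 0 0.46" --pt "0 0 0.12 0 0 0 0.46" --pt "0 0 0.12 0 0 0 0.46" --pt "0 0 0.12 0 0 0 0.46" --pt "0 0 0.12 0 0 0 0.46" --pt "0 0 0.12 0 0 0 0.46" --pt "0 0 0.12 0 0 0 0.46" --pt "0 0 0.12 0 0 0 0.46" --pt "0 0 0.12 0 0 0 0.46" --pt "0 0 0.12 0 0 0 0.46"

```text
t: 30.92
position: [0.5223, 0.0253, 0.1132]
tool_rot: [-3.048, -0.759, 0.0]
contact_force: [-0.1, 3.6, 0.0]
finger_gap: 0.271
finger_force: 1.7
```

```bash
python3 b.py
```

```text
t 30.925 pos [0.5223 0.0253 0.1132] psi 28.0 q6 2.548 F [-0.1  3.6  0. ] T [ 0.553  0.067 -0.01 ] gap 0.271 1.7058699298650026
side 92 ztop 0.1249 0.129 rect [513.7  16.4] [34.1 14.6] 59.3 pca 60.1 bot [0.0928 0.0956 0.0994 0.1167] rows [201. 209. 216.]
```

Call:
arm_command --pt "0 0 0.12 0 0 0 0.46" --pt "0 0 0.12 0 0 0 0.46" --pt "0 0 0.12 0 0 0 0.46" --pt "0 0 0.12 0 0 0 0.46" --pt "0 0 0 0 0 0 0.46" --pt "0 0 0 0 0 0 -1" --pt "0 0 0 0 0 0 -1" --pt "0 0 0 0 0 0 -1" --pt "0 0 0 0 0 0 -1"

```text
t: 32.1
position: [0.5225, 0.025, 0.1134]
tool_rot: [3.141, 0.015, 0.0]
contact_force: [-0.2, 0.3, 0.1]
finger_gap: 1.0
finger_force: 0.0
```

```bash
python3 b.py
```

```text
t 32.1 pos [0.5225 0.025  0.1134] psi 0.5 q6 3.026 F [-0.2  0.3  0.1] T [ 0.061 -0.002  0.033] gap 1.0 0.0
side 114 ztop 0.1226 0.1243 rect [507.8  21.9] [27.6 16.3] 17.1 pca 16.7 bot [0.0926 0.096  0.0992 0.1128] rows [201. 207. 213.]
```

Call:
arm_command --pt "0 0 -0.18 0 0 0 -1" --pt "0 0 -0.18 0 0 0 -1" --pt "0 0 -0.18 0 0 0 -1" --pt "0 0 -0.18 0 0 0 -1" --pt "0 0 -0.18 0 0 0 -1" --pt "0 0 -0.18 0 0 0 -1" --pt "0 0 -0.18 0 0 0 -1" --pt "0 0 -0.18 0 0 0 -1" --pt "0 0 -0.18 0 0 0 -1" --pt "0 0 -0.18 0 0 0 -1"

```text
t: 33.4
position: [0.5224, 0.0251, 0.1133]
tool_rot: [1.934, 2.476, -0.0]
contact_force: [-0.9, 0.1, -0.1]
finger_gap: 1.0
finger_force: 0.0
```

Call:
arm_command --pt "0 0 -0.18 0 0 0 -1" --pt "0 0 -0.18 0 0 0 -1" --pt "0 0 -0.18 0 0 0 -1" --pt "0 0 -0.18 0 0 0 -1" --pt "0 0 -0.18 0 0 0 -1" --pt "0 0 -0.18 0 0 0 -1" --pt "0 0 -0.18 0 0 0 -1" --pt "0 0 -0.18 0 0 0 -1" --pt "0 0 -0.18 0 0 0 -1" --pt "0 0 0 0 0 0 -1"

```text
t: 34.65
position: [0.5224, 0.0251, 0.1133]
tool_rot: [0.448, -3.11, 0.0]
contact_force: [0.5, -0.5, 0.1]
finger_gap: 0.998
finger_force: 0.0
```

```bash
python3 b.py
```

```text
t 34.65 pos [0.5224 0.0251 0.1133] psi 196.4 q6 -0.391 F [ 0.5 -0.5  0.1] T [ 0.    -0.014  0.039] gap 0.998 0.0
side 176 ztop 0.1236 0.1254 rect [518.4  24.2] [48.1 19.7] 8.2 pca 9.0 bot [0.093  0.0953 0.0977 0.1134] rows [200. 207. 213.]
```

Call:
arm_command --pt "0 0 0 0 0 0 0.2" --pt "0 0 0 0 0 0 0.46" --pt "0 0 0 0 0 0 0.46" --pt "0 0 0.12 0 0 0 0.46" --pt "0 0 0.12 0 0 0 0.46" --pt "0 0 0.12 0 0 0 0.46" --pt "0 0 0.12 0 0 0 0.46" --pt "0 0 0.12 0 0 0 0.46" --pt "0 0 0.12 0 0 0 0.46" --pt "0 0 0.12 0 0 0 0.46" --pt "0 0 0.12 0 0 0 0.46" --pt "0 0 0.12 0 0 0 0.46"

```text
t: 36.2
position: [0.5222, 0.0258, 0.1131]
tool_rot: [-1.217, -2.895, -0.002]
contact_force: [0.8, 2.2, -1.7]
finger_gap: 0.272
finger_force: 1.0
```

Call:
arm_command --pt "0 0 0.12 0 0 0 0.46" --pt "0 0 0.12 0 0 0 0.46" --pt "0 0 0.12 0 0 0 0.46" --pt "0 0 0.12 0 0 0 0.46" --pt "0 0 0.12 0 0 0 0.46" --pt "0 0 0.12 0 0 0 0.46" --pt "0 0 0.12 0 0 0 0.46" --pt "0 0 0.12 0 0 0 0.46" --pt "0 0 0.12 0 0 0 0.46" --pt "0 0 0.12 0 0 0 0.46" --pt "0 0 0.12 0 0 0 0.46" --pt "0 0 0 0 0 0 0.46"

```text
t: 37.7
position: [0.5229, 0.0252, 0.1134]
tool_rot: [2.733, 1.548, 0.001]
contact_force: [0.8, 0.7, 0.3]
finger_gap: 0.273
finger_force: 0.6
```

```bash
python3 b.py
```

```text
t 37.7 pos [0.5229 0.0252 0.1134] psi 59.0 q6 2.006 F [0.8 0.7 0.3] T [ 0.062 -0.234  0.025] gap 0.273 0.5860245146322995
side 119 ztop 0.1219 0.1233 rect [521.8  23.5] [55.8 12.8] 75.2 pca 74.6 bot [0.0929 0.0954 0.0997 0.1183] rows [196. 206. 217.]
```

Call:
arm_command --pt "0 0 0.1 0 0 0 0.46" --pt "0 0 0.1 0 0 0 0.46" --pt "0 0 0.1 0 0 0 0.46" --pt "0 0 0 0 0 0 0.55" --pt "0 0 0 0 0 0 0.6" --pt "0 0 0 0 0 0 0.65" --pt "0 0 0 0 0 0 0.8" --pt "0 0 0 0 0 0 1" --pt "0 0 0 0 0 0 1" --pt "0 0 0 0 0 0 1" --grip_force 40

```text
t: 39.0
position: [0.5221, 0.0253, 0.1132]
tool_rot: [-2.934, -1.12, 0.001]
contact_force: [-1.6, 1.9, 0.2]
finger_gap: 0.18
finger_force: 40.8
```

```bash
python3 b.py
python3 - <<'E'
from h import *
p,d,W=cloud("side"); cv2.imwrite("pics/s9.png",cv2.resize(p[150:270,240:360],(600,600),interpolation=2))
L=(abs(W[...,2]-.076)<.008)&(abs(W[...,1]-.02)<.07)
for lo,hi in((.43,.46),(.46,.49),(.55,.58),(.58,.61)):
    m=L&(W[...,0]>lo)&(W[...,0]<hi);print(lo,m.sum(),np.nanmedian(W[m][:,2]))
E
```

```text
t 39.0 pos [0.5221 0.0253 0.1132] psi 41.8 q6 2.307 F [-1.6  1.9  0.2] T [ 0.508  0.347 -0.017] gap 0.18 40.773693323135376
side 88 ztop 0.1211 0.1329 rect [514.3  15.5] [33.5 15.8] 45.9 pca 54.7 bot [0.0915 0.0937 0.0975 0.1136] rows [201.74 210.   216.  ]
0.43 122 0.07356992198986992
0.46 288 0.07391247389851165
0.55 285 0.07393264625064107
0.58 283 0.07440630863836385
```

View pics/s9.png

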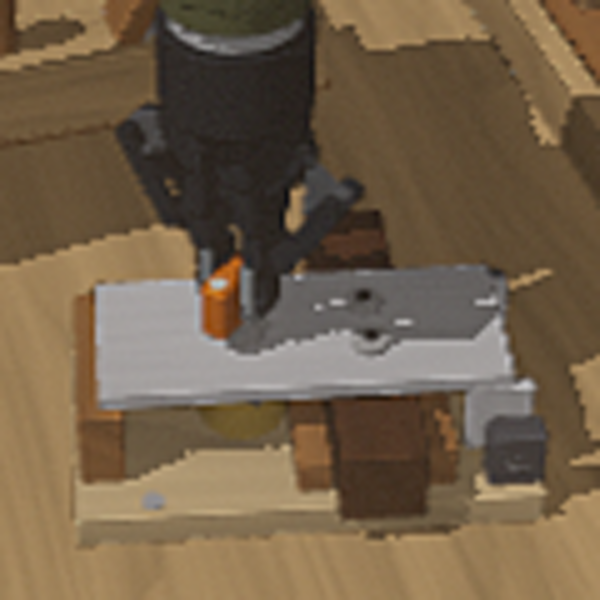

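The picture shows the dot end at (217,283), the bar lowered and held between the fingers, and the leaf flat at the same heights as before. The top fell from .127 to .121, 6 mm for one turn.

```bash
python3 -c "
from cell import arm
print(arm.finish_job())"
```

```text
the job is handed in; nothing more can be done
None
```

The job is handed in: the leaf is down, the thread dropped in on the backward turn, the screw is started about one turn forward (6 mm sink seen by camera), and the T-grip is held at 40 N; the drop came at about 2.3 rad back by my camera estimate, past the stated 1.8, and I turned about 0.2 rad further before noticing it.

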